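# Pack a nested set of mixing tubs into its carton

## Robot

A 6-joint arm with a two-finger parallel gripper is mounted at the origin on the work surface. World frame = base frame: x ahead of the robot, y to its left, z up, the work surface at z = 0. Lengths are in m, angles in rad, forces in N, time in s.
With the tool pointing down it reaches from about 0.35 to 0.975 m from the base axis. Payload 4.9 kg.
Tool frame: the origin (TCP) lies on the front face of the gripper's body, between the roots of the fingers; the fingertips stand ctrl.finger_overhang ahead of it and the grasp point (between the pads) lies 54 mm ahead of it (ctrl.finger_overhang is the distance from the TCP to the fingertips, in m); z points along the fingers, y is the line along which they close (so a half turn about z gives the same grasp; the last joint's range is limited). The gripper opens to 85 mm and grips with 20 to 120 N. Pads are 22 mm wide; open, the fingers measure 114 mm over their backs; the gripper's body (76 mm by 85 mm) begins 54 mm behind the grasp point. The pads swing forward as they close: fully open they stand 13 mm farther back than shut.
Start: joints at [-1.261, 0.053, 1.613, -0, 1.476, -0.119], TCP at [0.26, -0.568, 0.304] pointing down, gripper open.
Joint ranges: [-3.01, 3.01], [-1.01, 2.22], [0.06, 2.58], [-1.02, 4.17], [0.09, 2.62], [-3.14, 3.14]. Speed limits (rad/s): [2.57, 2.57, 3.14, 3.14, 3.14, 3.14].

## Interface

Orientations are given as a rotation vector (axis times angle).
In Python, from station import ctrl, vision gives the robot as it stands. The module is installed in compiled form; this text tells all that it offers.
- The arm moves only by the tool drive_tool, never from a script. Its argument "rows" is a list of rows, each a list of 2 entries, a list of its own where there are three numbers: the shift along the tool's x, y, z in m, then the turn about the tool's z in rad. A call has 1 to 10 rows; each row shifts and turns the commanded pose from where the row before left it, along the tool's axes as they then stand; what a row does not reach is not made up. A row lasts 1/10 s, in which the tool goes at most 50 mm and 8.59 degrees, less where a joint would pass 70% of its speed; a pose out of reach is approached as far as the arm can. A call with a gripper value outside its range is refused whole. "jaw" is the closure, from 0 (fully open) to 1 (shut), set as the call begins (left out, the last holds). The fingers move at their own pace and stop on an object; "grip_force" is the grip in N (left out, the last holds). Time passes only in rows, so rows that do not move let the fingers close. It gives the time, the measured TCP pose, the force, the opening and the grip force at its end, in the units of the state.
- ctrl.get_obs(): the state, without advancing time (a new reading comes with each control period).
- vision.get_image(name): name is "side" or "top"; returns a dict with "image" (384x512x3 uint8, blue, green, red), "vertical_fov" (degrees; the focal length in pixels is half the picture's height over the tangent of half this angle, whatever the lens; pixels are square), "cx", "cy" (the principal point, pixels), "R" (3x3) and "t" (3): a world point X has camera coordinates R X + t. Camera axes: x right, y down, z forward; pixel columns grow to the right and rows downward; lengths in m; the calibration is good to about 2 mm. A picture is of the moment at which its call begins. There is no depth.
- ctrl.finish_job(): hands the job in; it is judged then, once.
The state is a dict: "t": time; "q": joint angles; "dq": joint speeds; "effort": joint torques, N m; "tool_pos": TCP position; "tool_rot": TCP orientation; "contact_force": force on the tool from outside, world axes, zero at the start; "wrist_torque": the same for the moment, N m; "opening": finger opening in m; "grip_force": force on a finger pad.
Only numpy, scipy, OpenCV 4.12 (cv2) and the standard library are available. Lean on these libraries where they do the work, as an engineer would, in place of code of your own. Each camera call takes 0.05 s, during which the arm holds its last target. There are 200 camera calls.

## Task

Pack the set of tapered mixing tubs in the narrow carton, where the large tub already stands upright: the medium tub, which stands in the steel rack, goes upright into the large one and the small tub upright into the medium one, each fully home and square with its thick rim band resting on the rim below, lowered in and not dropped. When all three are nested and let go, fold the carton's short flap down flat first and then the long flap flat over it. Do not shift or tip the jar, the plaster mould or the slotted casting.

Things in the scene. Friction and masses are not known exactly. Their poses are not given: they have to be found in the camera images.
- tub_large: Large tub: grey-white plastic, rectangular, tapered, loose, 0.16 kg, upright in the carton, long axis along it, up to 12 mm off its middle. Origin: centre of underside; x along long side, z up. 72 mm tall; rim band (top 24 mm) 78 x 64 mm outside; mouth 62 x 48, narrowing 0.14 mm a side per mm. The nested medium tub's band rests on this rim: its origin 12 mm above this one, 2 mm play a side.
- tub_medium: Medium tub, same look, loose, 0.12 kg, upright in a rack bay, long axis along the rack. Origin: centre of underside; x along long side, z up; half turn alike. 84 mm tall; vertical rim band from z 60 to 84 mm, 68 x 54 outside; body 58 x 44 under the band, foot 41 x 27; mouth 52 x 38. In the rack its short ends are blocked (4-9 mm); in the carton its long sides (7 mm): put down and regrasp.
- tub_small: Small tub, same look, loose, 0.09 kg, upright on the bench between rack and carton. Origin: centre of underside; x along long side, z up; half turn alike. 79 mm tall; vertical rim band from z 55 to 79 mm, 60 x 46 mm outside; body 48 x 34 under the band, foot 33 x 19. Nested, its band rests on the medium tub's rim: its origin 29 mm above the medium tub's, 2 mm play a side.
- carton: Narrow cardboard carton, fixed, open on top. Origin: centre of underside; x along its long side, y towards the long flap's hinge, z up. Inside 160 (x) by 68 mm (y), walls and floor 4 mm, 128 mm tall. The nested set reaches 124 mm up. At the medium tub's short ends 34 mm or more stay free.
- flap_short (a joint): Angle (rad) of the short flap, a card 164 x 45 x 3 mm hinged along the carton wall at carton y -36 mm, 130 mm up. 0 = flat over the opening, 1.57 = straight up, more = leaning outwards, limit 2.8. Starts at 2.05 to 2.35. Stiff crease (0.03 N m): stays where left; push it over from outside and press it flat.
- flap_short_edge (a point): Middle of the short flap's free edge, 45 mm from its hinge.
- flap_long (a joint): Angle (rad) of the long flap, a card 164 x 72 x 3 mm hinged along the carton wall at carton y +36 mm, 134 mm up. 0 = flat over the short flap, 1.57 = straight up, more = leaning outwards, limit 2.8. Starts at 2.05 to 2.35. Same stiff crease.
- flap_long_edge (a point): Middle of the long flap's free edge, 72 mm from its hinge.
- rack: Fixed steel rack: base plate 172 x 86 x 6 mm with three upright plates (4 mm thick, 60 mm wide, tops 92 mm above the bench) across x at -84, 0 and +84 mm: two bays centred at x -42 and +42 mm, open at their sides (y). The medium tub is in one bay, the jar in the other. Origin: centre of underside; x along the row of bays.
- jar: Bystander: round amber jar with grey lid, 56 mm across, 82 mm tall, in the rack's other bay. Origin: centre of underside.
- mould: Bystander: off-white plaster mould block, 88 (x) x 66 (y) x 70 mm tall, on the bench. Origin: centre of underside.
- casting: Bystander: low cream slotted casting, 120 (x) x 80 (y) x 24 mm tall, on the bench. Origin: centre of underside.

How it is judged:
On the way, in this order (a step that is already met when the one before it is completed fails the run):
1. the three tubs are nested, upright and fully home in the carton, let go, with both flaps still open (horizontal distance between tub_medium and tub_large below 0.006 m and z of tub_medium in the frame of tub_large below 0.0145 m and angle between the x axis of tub_medium and the x axis of tub_large, either way round below 0.2 rad and angle between each of tub_large, tub_medium's own z axis and vertical below 0.06 rad and horizontal distance between tub_small and tub_medium below 0.007 m and z of tub_small in the frame of tub_medium below 0.0315 m and angle between the x axis of tub_small and the x axis of tub_medium, either way round below 0.25 rad and angle between tub_small's own z axis and vertical below 0.07 rad and horizontal distance between tub_large and carton below 0.04 m and height (world z) of tub_large below 0.012 m and contact force between the fingers and tub_medium below 0.3 N and contact force between the fingers and tub_small below 0.3 N and value of joint each of flap_short, flap_long above 1 rad), for 0.2 s.
2. the short flap is folded down while the long flap is still open (value of joint flap_short below 0.2 rad and value of joint flap_long above 0.9 rad), for 0.1 s.
At the end, for the whole second after the job is handed in: Large tub upright on the carton's floor, medium in it (centred within 6 mm), small in that (within 7 mm), all upright, long sides parallel, each within 2.5 mm of fully home and at rest; short flap, then long flap folded to within 0.2 rad of flat (horizontal distance between tub_medium and tub_large below 0.006 m and z of tub_medium in the frame of tub_large below 0.0145 m and angle between the x axis of tub_medium and the x axis of tub_large, either way round below 0.2 rad and angle between each of tub_large, tub_medium's own z axis and vertical below 0.06 rad and horizontal distance between tub_small and tub_medium below 0.007 m and z of tub_small in the frame of tub_medium below 0.0315 m and angle between the x axis of tub_small and the x axis of tub_medium, either way round below 0.25 rad and angle between tub_small's own z axis and vertical below 0.07 rad and horizontal distance between tub_large and carton below 0.04 m and height (world z) of tub_large below 0.012 m and value of joint each of flap_short, flap_long below 0.2 rad and linear speed of each of tub_medium, tub_small below 0.02 m/s); the robot touches nothing.
It fails at once if the jar, the mould or the casting is shifted by more than 25 mm or tipped (distance of any of jar, mould, casting from where it was at the start of the episode above 0.025 m or angle between any of jar, mould, casting's own z axis and vertical above 0.35 rad).
It fails at once if the medium or the small tub is dropped (falls free at over 0.45 m/s, a drop of about 10 mm) ((contact force between the fingers and tub_medium below 0.05 N and linear speed of tub_medium above 0.45 m/s) or (contact force between the fingers and tub_small below 0.05 N and linear speed of tub_small above 0.45 m/s)).
It also fails if it takes over 72 s, if anything falls off the work surface, if the arm or the gripper's body presses on something with over 40 N, if the wrist force passes 120 N, or if a joint passes its speed limit or range.

## Working session

There is one attempt and no reset: what is moved stays moved. The work goes in short steps, Python scripts to look and compute and a tool call to move; the robot and the scene stay as the last step left them, time stands still between calls to the robot, and variables do not carry over. Pictures are saved under pics/ and viewed, at most 11 in all, crops included, and the job is handed in when it is done.

Besides the shell and the picture viewer there is one more tool, called after "Call:" by a JSON object that holds its "name" and its "arguments". drive_tool: Moves the arm, as the interface text tells. Its arguments: {"type":"object","properties":{"rows":{"type":"array","items":{"type":"array"}},"jaw":{"type":"number"},"grip_force":{"type":"number"}},"required":["rows"]}

```bash
mkdir -p pics; cat > h.py <<'E'
import numpy as np, cv2
from station import ctrl, vision
def cam(n):
    d=vision.get_image(n); d['f']=192/np.tan(np.radians(d['vertical_fov'])/2); d['R']=np.array(d['R']); d['t']=np.array(d['t']); return d
def proj(d,X):
    c=np.atleast_2d(X)@d['R'].T+d['t']; return np.c_[d['f']*c[:,0]/c[:,2]+d['cx'],d['f']*c[:,1]/c[:,2]+d['cy']]
def unproj(d,uv,z):
    uv=np.atleast_2d(uv).astype(float); r=np.c_[(uv[:,0]-d['cx'])/d['f'],(uv[:,1]-d['cy'])/d['f'],np.ones(len(uv))]@d['R']
    C=-d['R'].T@d['t']; s=(z-C[2])/r[:,2]; return C+r*s[:,None]
E
python3 - <<'E'
from h import *
ims=[]
for n in('top','side'):
    d=cam(n); print(n,d['f'],d['cx'],d['cy'],(-d['R'].T@d['t']).round(3),d['R'].round(3).tolist()); cv2.imwrite(f'pics/{n}0.png',cv2.resize(d['image'],(800,600),interpolation=cv2.INTER_CUBIC))
o=ctrl.get_obs(); print(o['tool_pos'],o['tool_rot'],ctrl.finger_overhang,o['t'])
E
```

```text
top 467.4551010506737 251.1874198080285 189.076102885601 [0.463 0.03  1.312] [[-0.001, -1.0, -0.015], [-0.995, 0.002, -0.1], [0.1, 0.015, -0.995]]
side 385.31983701067844 249.91884701561798 191.44874148298024 [ 0.531 -0.804  0.709] [[0.999, -0.033, 0.002], [-0.018, -0.585, -0.81], [0.028, 0.81, -0.586]]
[ 0.25975774 -0.56800083  0.30278783] [-3.06784894e+00 -6.68089357e-01  2.87755991e-04] 0.0726 0.1
```

View pics/top0.png

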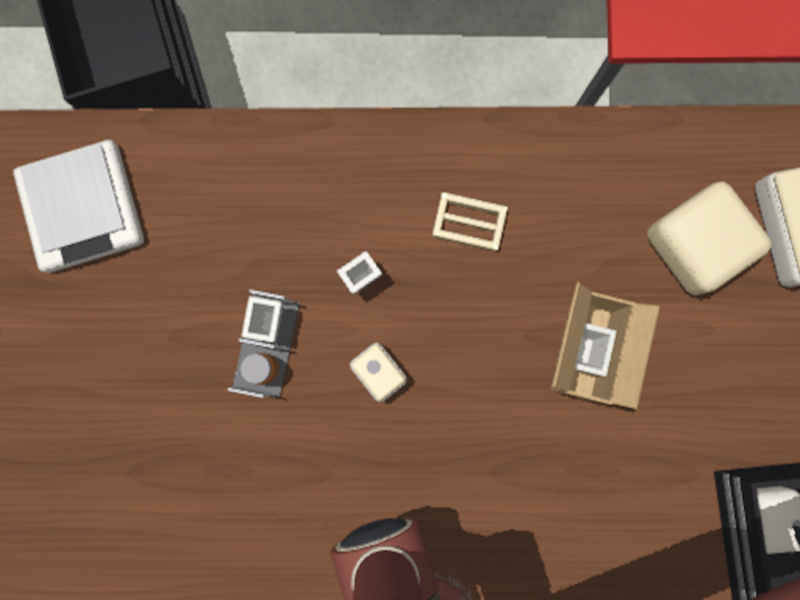

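View pics/side0.png

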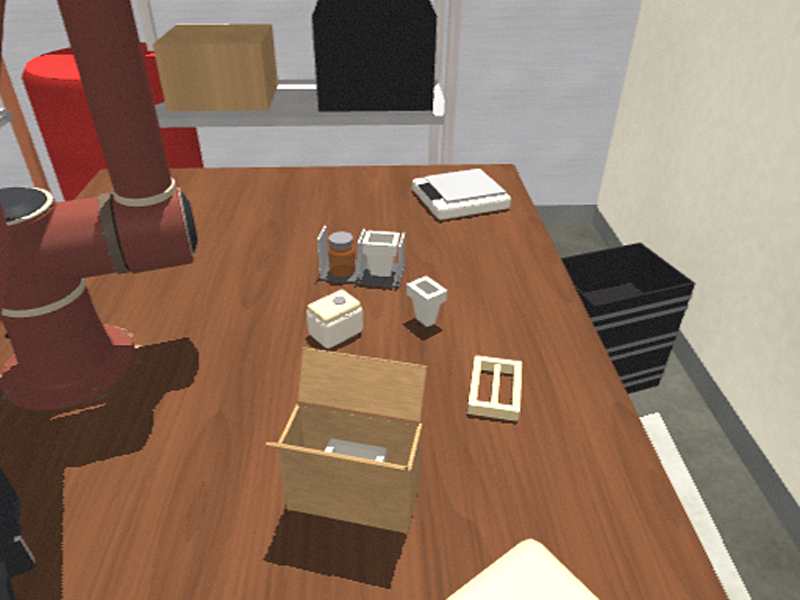

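The top view shows the rack (265,345; medium tub at 263,320, jar below it), the small tub (360,272), the mould (380,372), the casting (470,222) and the carton (600,348, large tub inside). The side view shows the long flap on the far side (+y). Next I'll take enlarged crops.

```bash
python3 - <<'E'
from h import *
t=cam('top')['image']; s=cam('side')['image']
def crop(im,x,y,w,h,k,step=10):
    c=cv2.resize(im[y:y+h,x:x+w],None,fx=k,fy=k,interpolation=cv2.INTER_CUBIC)
    for i in range(0,w,step): cv2.putText(c,str(x+i),(int(i*k),9),0,.3,(0,255,255)); cv2.line(c,(int(i*k),10),(int(i*k),16),(0,255,255))
    for i in range(0,h,step): cv2.putText(c,str(y+i),(0,int(i*k)+3),0,.3,(0,255,255)); cv2.line(c,(20,int(i*k)),(26,int(i*k)),(0,255,255))
    return c
cv2.imwrite('pics/a1.png',crop(t,142,155,130,100,6))
a=crop(t,348,175,80,95,5); b=crop(s,170,218,110,130,3.6)
m=np.zeros((475,800,3),np.uint8); m[:475,:400]=a; m[:468,400:796]=b[:468,:396]
cv2.imwrite('pics/a2.png',m)
E
```

```text
(no output)
```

View pics/a1.png

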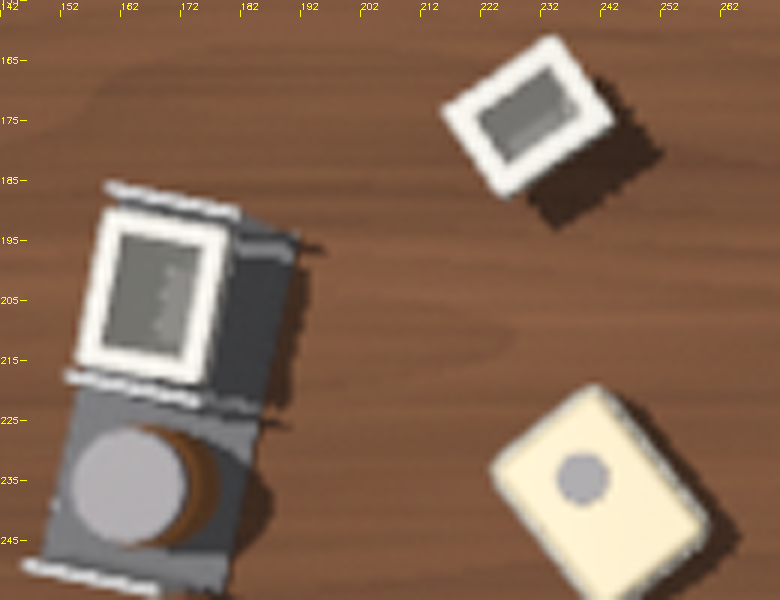

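View pics/a2.png

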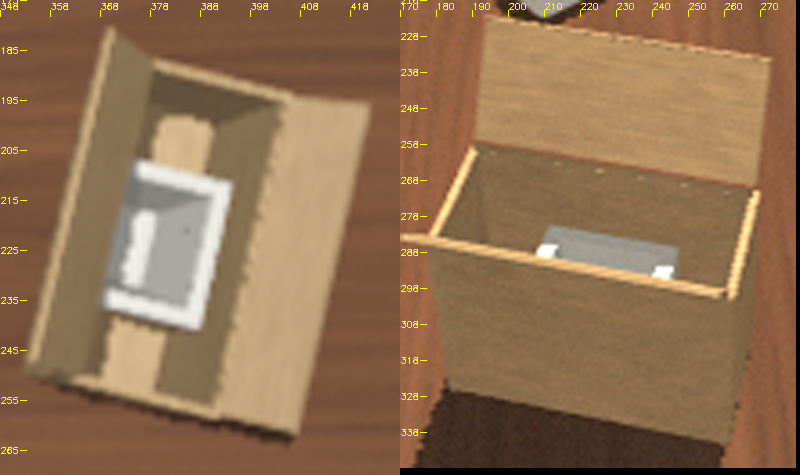

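Crops read. Tub rim corners in original pixels: medium (159.5,189.7) to (175.3,218.8), small (233.7,160.8) to (225.8,188), large (375.2,207) to (388,241). The carton's top corners are visible in both views.

```bash
python3 - <<'E'
from h import *
t=cam('top'); s=cam('side')
def rect(n,d,uv,z):
    P=unproj(d,uv,z)[:,:2]; e=[P[1]-P[0],P[2]-P[1],P[2]-P[3],P[3]-P[0]]
    print(n,'c',P.mean(0).round(4),'len',[round(np.linalg.norm(v)*1e3,1) for v in e],'ang',[round(np.degrees(np.arctan2(v[1],v[0]))%180,1) for v in e])
rect('med',t,[(159.5,189.7),(180.2,193),(175.3,218.8),(154.8,215)],.09)
rect('small',t,[(233.7,160.8),(244.2,175),(225.8,188),(215.7,173.7)],.079)
rect('large',t,[(375.2,207),(394.4,211.4),(388,241),(368.6,236)],.076)
rect('carton side',s,[(178.3,284.1),(262.2,300.5),(269.2,271.3),(190.8,259.7)],.128)
print('carton top 3 corners',unproj(t,[(378.6,187),(406.4,193.8),(392,258.6)],.128).round(4).tolist())
# rack plates top ends z .092
for n,uv in dict(p1=[(159.8,186.2),(181.5,190.5)],p2=[(153.2,217.5),(175,222)],p3=[(146,249),(168,253.5)]).items(): print(n,unproj(t,uv,.092)[:,:2].round(4).tolist())
print('mould',unproj(t,[(241,219.5),(224,233),(260,242)],.07)[:,:2].round(3).tolist())
# flap angles: fit
for z in (.15,.16,.17,.18,.19,.2): print(z,'L',unproj(t,[(370,180.6),(353.2,249.4)],z)[:,:2].round(3).tolist(),'S',unproj(t,[(422,195.6),(407.4,262.2)],z)[:,:2].round(3).tolist())
E
```

```text
med c [0.5473 0.268 ] len [np.float64(55.5), np.float64(68.8), np.float64(54.9), np.float64(67.5)] ang [np.float64(80.8), np.float64(170.1), np.float64(79.5), np.float64(170.5)]
small c [0.627  0.1049] len [np.float64(47.5), np.float64(59.9), np.float64(47.0), np.float64(59.1)] ang [np.float64(36.2), np.float64(125.4), np.float64(35.2), np.float64(125.8)]
large c [ 0.4953 -0.2942] len [np.float64(51.4), np.float64(79.8), np.float64(51.9), np.float64(78.5)] ang [np.float64(76.9), np.float64(166.1), np.float64(75.4), np.float64(165.8)]
carton side c [ 0.4999 -0.2898] len [np.float64(165.4), np.float64(73.4), np.float64(163.7), np.float64(66.6)] ang [np.float64(164.6), np.float64(75.6), np.float64(167.0), np.float64(74.1)]
carton top 3 corners [[0.5871, -0.2758, 0.128], [0.5696, -0.3454, 0.128], [0.4072, -0.3041, 0.128]]
p1 [[0.5944, 0.2886], [0.5829, 0.2312]]
p2 [[0.5121, 0.3044], [0.5003, 0.247]]
p3 [[0.4303, 0.3215], [0.4187, 0.264]]
mould [[0.507, 0.075], [0.472, 0.12], [0.448, 0.025]]
0.15 L [[0.601, -0.249], [0.431, -0.204]] S [[0.563, -0.377], [0.4, -0.335]]
0.16 L [[0.6, -0.247], [0.431, -0.202]] S [[0.562, -0.373], [0.4, -0.332]]
0.17 L [[0.599, -0.244], [0.431, -0.2]] S [[0.561, -0.37], [0.401, -0.329]]
0.18 L [[0.597, -0.242], [0.432, -0.198]] S [[0.56, -0.366], [0.401, -0.326]]
0.19 L [[0.596, -0.24], [0.432, -0.196]] S [[0.56, -0.363], [0.402, -0.323]]
0.2 L [[0.595, -0.237], [0.432, -0.194]] S [[0.559, -0.359], [0.402, -0.319]]
```

```bash
cat >> h.py <<'E'
from scipy.spatial.transform import Rotation as Ro
def to(x,y,z,line):
    """tool turn so that the closing line has world angle `line` deg, then tool-frame shift"""
    o=ctrl.get_obs(); R=Ro.from_rotvec(o['tool_rot']).as_matrix(); p=np.array(o['tool_pos'])
    a=np.degrees(np.arctan2(R[1,1],R[0,1])); d=(line-a+90)%180-90
    t=-np.radians(d); R2=R@Ro.from_rotvec([0,0,t]).as_matrix()
    print('t',round(o['t'],2),'pos',p.round(4),'turn',round(t,4),'shift',(R2.T@(np.array([x,y,z])-p)).round(4),'tilt',round(np.degrees(np.arccos(-R[2,2])),2),'open',round(o['opening'],4),'grip',o['grip_force'],'F',np.round(o['contact_force'],1),'q6',round(o['q'][5],2))
E
python3 -c "
from h import *
to(.5473,.268,.303,80.2)"
```

```text
t 0.3 pos [ 0.2598 -0.5682  0.3034] turn 0.5998 shift [ 0.141 -0.873  0.001] tilt 0.04 open 0.0854 grip 0.0 F [ 0.  -0.2  0.3] q6 -0.12
```

Call:
{"name": "drive_tool", "arguments": {"rows": [[[0,0,0],0.15],[[0,0,0],0.15],[[0,0,0],0.15],[[0,0,0],0.15],[[0.006,-0.04,0],0],[[0.006,-0.04,0],0],[[0.006,-0.04,0],0],[[0.006,-0.04,0],0],[[0.006,-0.04,0],0],[[0.006,-0.04,0],0]], "jaw": 0}}

```text
t: 1.3
tool_pos: [0.3364, -0.3365, 0.3039]
tool_rot: [3.13, -0.269, 0.001]
contact_force: [0.7, 1.1, 0.5]
opening: 0.0853
grip_force: 0.0
```

Call:
{"name": "drive_tool", "arguments": {"rows": [[[0.006,-0.04,0],0],[[0.006,-0.04,0],0],[[0.006,-0.04,0],0],[[0.006,-0.04,0],0],[[0.006,-0.04,0],0],[[0.006,-0.04,0],0],[[0.006,-0.04,0],0],[[0.006,-0.04,0],0],[[0.006,-0.04,0],0],[[0.006,-0.04,0],0]]}}

```text
t: 2.3
tool_pos: [0.4637, 0.0477, 0.3041]
tool_rot: [3.13, -0.268, 0.001]
contact_force: [0.8, -0.5, -0.6]
opening: 0.0854
grip_force: 0.0
```

Call:
{"name": "drive_tool", "arguments": {"rows": [[[0.006,-0.04,0],0],[[0.006,-0.03,0],0],[[0,0,0],0]]}}

```text
t: 2.6
tool_pos: [0.4877, 0.1156, 0.3039]
tool_rot: [-3.13, 0.262, 0.0]
contact_force: [-0.0, -0.4, -0.6]
opening: 0.086
grip_force: 0.0
```

```bash
python3 -c "
from h import *
to(.5473,.268,.135,80.2)"
```

```text
t 2.6 pos [0.4877 0.1156 0.3039] turn 0.0042 shift [ 0.0328 -0.1602  0.169 ] tilt 0.05 open 0.086 grip 0.0 F [-0.  -0.4 -0.6] q6 1.82
```

Call:
{"name": "drive_tool", "arguments": {"rows": [[[0.008,-0.04,0],0],[[0.008,-0.04,0],0],[[0.008,-0.04,0],0],[[0.008,-0.04,0],0],[[0,0,0.035],0],[[0,0,0.035],0],[[0,0,0],0]]}}

```text
t: 3.3
tool_pos: [0.5432, 0.2637, 0.2275]
tool_rot: [3.125, -0.268, -0.017]
contact_force: [-0.6, -1.0, -0.2]
opening: 0.0851
grip_force: 0.0
```

```bash
python3 -c "
from h import *
to(.5473,.268,.135,80.2)
s=cam('side');im=s['image'];a=cv2.resize(im[90:200,180:290],None,fx=5,fy=5,interpolation=cv2.INTER_CUBIC)
cv2.imwrite('pics/b1.png',a)"
```

```text
t 3.3 pos [0.5432 0.2637 0.2275] turn -0.0003 shift [ 0.0043 -0.0055  0.0924] tilt 0.67 open 0.0851 grip 0.0 F [-0.6 -1.  -0.2] q6 2.07
```

View pics/b1.png

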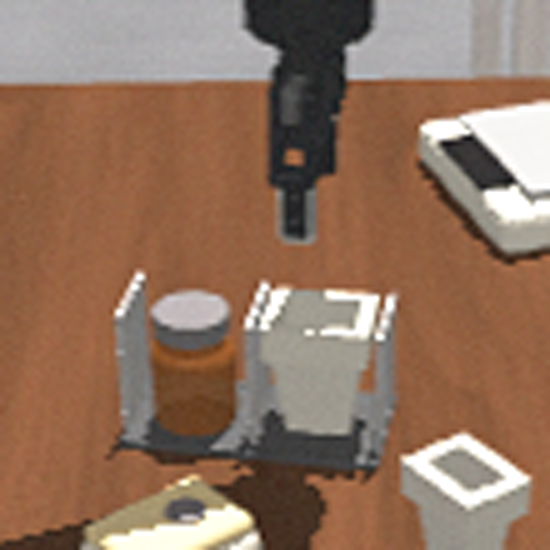

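The picture shows the finger directly over the medium tub, about 4 mm left of its centre, with the tip bottom near original pixel (239,138). The tub stands clear of the plates. I'll use this to estimate the real overhang with the gripper open.

```bash
python3 -c "
from h import *
s=cam('side'); to(.5473,.268,.135,80.2)
u=np.array([np.cos(np.radians(80.2)),np.sin(np.radians(80.2))])
for off in (.043,.05):
  for oh in (.055,.06,.065,.0726):
    print(off,oh,proj(s,[[*(np.array([.5432,.2637])-off*u),.2275-oh]]).round(1))
"
```

```text
t 3.4 pos [0.5458 0.2644 0.2337] turn -0.0008 shift [ 0.001  -0.0039  0.0987] tilt 0.1 open 0.0855 grip 0.0 F [ 0.8 -1.   0.3] q6 2.07
0.043 0.055 [[239.6 135.7]]
0.043 0.06 [[239.6 137.2]]
0.043 0.065 [[239.6 138.7]]
0.043 0.0726 [[239.6 140.9]]
0.05 0.055 [[239.2 136.8]]
0.05 0.06 [[239.2 138.3]]
0.05 0.065 [[239.2 139.8]]
0.05 0.0726 [[239.3 142. ]]
```

Call:
{"name": "drive_tool", "arguments": {"rows": [[[0.004,-0.005,0.02],0],[[0,0,0.03],0],[[0,0,0.025],0],[[0,0,0.015],0],[[0,0,0],0]]}}

```text
t: 3.9
tool_pos: [0.5505, 0.2687, 0.1434]
tool_rot: [3.129, -0.269, -0.002]
contact_force: [-0.9, -0.3, 0.9]
opening: 0.0852
grip_force: 0.0
```

Call:
{"name": "drive_tool", "arguments": {"rows": [[[0,0,0],0],[[0,0,0],0],[[0,0,0],0],[[0,0,0],0],[[0,0,0],0]], "jaw": 1, "grip_force": 30}}

```text
t: 4.4
tool_pos: [0.5523, 0.2696, 0.1465]
tool_rot: [-3.129, 0.268, -0.006]
contact_force: [0.4, 0.3, 6.6]
opening: 0.0534
grip_force: 32.5
```

Call:
{"name": "drive_tool", "arguments": {"rows": [[[0,0,-0.01],0],[[0,0,-0.02],0],[[0,0,-0.03],0],[[0,0,-0.03],0.04],[[0,0,-0.03],0.04],[[0,0,-0.01],0],[[0,0,0],0]]}}

```text
t: 5.1
tool_pos: [0.5514, 0.2696, 0.276]
tool_rot: [-3.115, 0.392, -0.005]
contact_force: [0.3, 0.5, -1.2]
opening: 0.0534
grip_force: 32.0
```

```bash
python3 -c "
from h import *
to(.53,-.09,.16,75.5)"
```

```text
t 5.1 pos [0.5514 0.2696 0.276 ] turn 0.0028 shift [0.0689 0.3537 0.1155] tilt 0.21 open 0.0534 grip 31.98369026184082 F [ 0.3  0.5 -1.2] q6 2.15
```

Call:
{"name": "drive_tool", "arguments": {"rows": [[[0.003,0.017,0],0],[[0.007,0.035,0],0],[[0.007,0.035,0],0],[[0.007,0.035,0],0],[[0.007,0.035,0],0],[[0.007,0.035,0],0],[[0.007,0.035,0],0],[[0.007,0.035,0],0],[[0.007,0.035,0],0],[[0.007,0.035,0.01],0]]}}

```text
t: 6.1
tool_pos: [0.5312, -0.0707, 0.2626]
tool_rot: [3.117, -0.394, -0.002]
contact_force: [0.5, -0.0, -1.6]
opening: 0.0527
grip_force: 32.1
```

Call:
{"name": "drive_tool", "arguments": {"rows": [[[0.003,0.017,0.02],0],[[0,0,0.03],0],[[0,0,0.03],0],[[0,0,0.02],0],[[0,0,0.01],0],[[0,0,0],0]]}}

```text
t: 6.7
tool_pos: [0.5287, -0.0857, 0.1505]
tool_rot: [-3.116, 0.394, 0.01]
contact_force: [0.6, -0.1, -1.8]
opening: 0.0529
grip_force: 32.1
```

```bash
python3 -c "
from h import *
to(.53,-.09,.141,75.5)"
```

```text
t 6.7 pos [ 0.5287 -0.0857  0.1505] turn 0.0017 shift [0.0024 0.0038 0.0095] tilt 0.37 open 0.0529 grip 32.05725967884064 F [ 0.6 -0.1 -1.8] q6 1.52
```

Call:
{"name": "drive_tool", "arguments": {"rows": [[[0,0,0.004],0],[[0,0,0.003],0],[[0,0,0.002],0],[[0,0,0],0]]}}

```text
t: 7.1
tool_pos: [0.5311, -0.0859, 0.1453]
tool_rot: [3.117, -0.393, 0.001]
contact_force: [0.7, -0.5, -1.6]
opening: 0.0532
grip_force: 32.1
```

Call:
{"name": "drive_tool", "arguments": {"rows": [[[0,0,0.003],0],[[0,0,0.002],0],[[0,0,0.0],0]]}}

```text
t: 7.4
tool_pos: [0.5314, -0.086, 0.1406]
tool_rot: [3.117, -0.393, 0.002]
contact_force: [-0.1, 0.1, 1.8]
opening: 0.053
grip_force: 32.4
```

Call:
{"name": "drive_tool", "arguments": {"rows": [[[0,0,0.002],0],[[0,0,0],0]]}}

```text
t: 7.6
tool_pos: [0.532, -0.0862, 0.1405]
tool_rot: [3.117, -0.393, 0.003]
contact_force: [-4.1, 0.7, 11.6]
opening: 0.0532
grip_force: 33.5
```

Call:
{"name": "drive_tool", "arguments": {"rows": [[[0,0,0],0],[[0,0,0],0],[[0,0,0],0],[[0,0,-0.02],0],[[0,0,-0.03],0],[[0,0,-0.03],0],[[0,0,-0.03],-0.149],[[0,0,0],-0.149],[[0,0,0],-0.149],[[0,0,0],-0.149]], "jaw": 0}}

```text
t: 8.6
tool_pos: [0.5308, -0.0859, 0.2479]
tool_rot: [3.093, 0.548, 0.0]
contact_force: [-0.9, -0.0, 0.3]
opening: 0.0854
grip_force: 0.0
```

Call:
{"name": "drive_tool", "arguments": {"rows": [[[0,0,0],-0.149],[[0,0,0],-0.149],[[0,0,0],-0.149],[[0,0,0],-0.149],[[0,0,0],-0.149],[[0,0,0],-0.149],[[0,-0.04,0],-0.08],[[0,-0.04,0],0],[[0,-0.04,0],0],[[0,0,0],0]]}}

```text
t: 9.6
tool_pos: [0.4119, -0.0516, 0.2459]
tool_rot: [-2.481, -1.924, 0.002]
contact_force: [0.7, -0.3, -0.9]
opening: 0.0856
grip_force: 0.0
```

```bash
cat >> h.py <<'E'
def crop(im,x,y,w,h,k,step=10):
    c=cv2.resize(im[y:y+h,x:x+w],None,fx=k,fy=k,interpolation=cv2.INTER_CUBIC)
    for i in range(0,w,step): cv2.putText(c,str(x+i),(int(i*k),9),0,.3,(0,255,255)); cv2.line(c,(int(i*k),10),(int(i*k),16),(0,255,255))
    for i in range(0,h,step): cv2.putText(c,str(y+i),(0,int(i*k)+3),0,.3,(0,255,255)); cv2.line(c,(20,int(i*k)),(26,int(i*k)),(0,255,255))
    return c
E
python3 -c "
from h import *
to(.53,-.09,.25,165.5)
t=cam('top')
im=t['image']; X=unproj(t,[(290,204)],.084);print(X)
# bright mask -> rects
m=((im.min(2)>190)&(im.max(2).astype(int)-im.min(2)<25)).astype(np.uint8)
for c in cv2.findContours(m,cv2.RETR_EXTERNAL,cv2.CHAIN_APPROX_NONE)[0]:
    (cx,cy),wh,a=cv2.minAreaRect(c)
    if 60<cv2.contourArea(c)<1500: print((round(cx,1),round(cy,1)),np.round(wh,1),round(a,1),unproj(t,[(cx,cy)],.084).round(4),(unproj(t,cv2.boxPoints(((cx,cy),wh,a)),.084)[:,:2]).round(4).tolist())
cv2.imwrite('pics/c1.png',crop(im,250,155,110,90,7))"
```

```text
t 9.6 pos [ 0.4119 -0.0516  0.2459] turn 0.0014 shift [-0.0076  0.1239 -0.0044] tilt 0.15 open 0.0856 grip 0.0 F [ 0.7 -0.3 -0.9] q6 -0.05
[[ 0.5473213  -0.05388703  0.084     ]]
(499.6, 333.6) [36.6 25.1] 84.8 [[ 0.2164 -0.583   0.084 ]] [[0.2588, -0.5495], [0.2646, -0.613], [0.1744, -0.6163], [0.1686, -0.5532]]
(381.7, 223.6) [18.4 29.4] 13.5 [[ 0.4956 -0.2926  0.084 ]] [[0.4642, -0.2595], [0.5386, -0.2794], [0.5272, -0.3258], [0.453, -0.3057]]
(302.1, 211.1) [20.6 25.5] 14.0 [[ 0.5285 -0.0854  0.084 ]] [[0.5027, -0.0509], [0.5676, -0.0677], [0.5543, -0.12], [0.4896, -0.103]]
(229.5, 173.8) [17.2 22. ] 55.3 [[0.6278 0.1056 0.084 ]] [[0.6301, 0.1426], [0.6635, 0.0947], [0.6255, 0.0686], [0.5923, 0.1165]]
(17.9, 46.9) [17.4 12.7] 80.5 [[0.9809 0.6882 0.084 ]] [[1.0026, 0.7106], [1.0083, 0.6763], [0.9593, 0.666], [0.9536, 0.7002]]
(376.9, 44.6) [ 6.6 27.2] 32.0 [[ 0.9803 -0.2934  0.084 ]] [[0.9529, -0.2656], [1.0177, -0.3064], [1.0077, -0.3212], [0.943, -0.2804]]
```

View pics/c1.png

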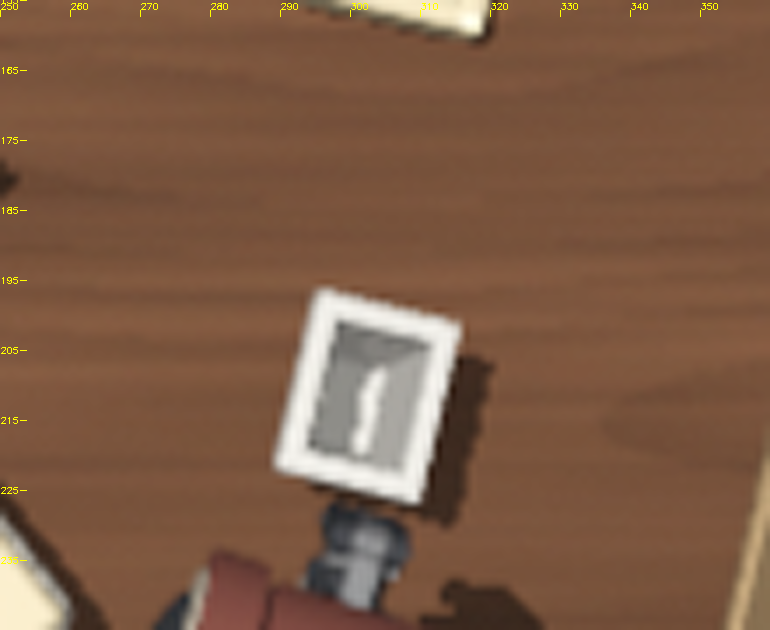

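The medium tub stands upright and square near pixel (302,211), at (0.5285,-0.0854) with long axis at -14.5°. Next is the grasp on its short ends.

```bash
python3 -c "
from h import *
to(.5285,-.0854,.129,165.5)"
```

```text
t 9.65 pos [ 0.4139 -0.0523  0.247 ] turn 0.0013 shift [-0.0033  0.1192  0.118 ] tilt 0.01 open 0.0856 grip 0.0 F [ 1.2 -0.6  1.1] q6 -0.05
```

Call:
{"name": "drive_tool", "arguments": {"rows": [[[-0.001,0.04,0],0],[[-0.001,0.04,0],0],[[-0.001,0.04,0],0],[[0,0,0],0],[[0,0,0],0]]}}

```text
t: 10.15
tool_pos: [0.5321, -0.0862, 0.2469]
tool_rot: [-2.482, -1.923, 0.002]
contact_force: [-0.4, 0.6, -0.7]
opening: 0.0856
grip_force: 0.0
```

```bash
python3 -c "
from h import *
to(.5285,-.0854,.129,165.5)"
```

```text
t 10.15 pos [ 0.5321 -0.0862  0.2469] turn 0.0009 shift [-0.0002 -0.0035  0.1179] tilt 0.12 open 0.0856 grip 0.0 F [-0.4  0.6 -0.7] q6 -0.05
```

Call:
{"name": "drive_tool", "arguments": {"rows": [[[0,-0.0035,0.03],0],[[0,0,0.03],0],[[0,0,0.03],0],[[0,0,0.02],0],[[0,0,0.008],0],[[0,0,0],0],[[0,0,0],0]]}}

```text
t: 10.85
tool_pos: [0.5283, -0.085, 0.1313]
tool_rot: [2.482, 1.924, 0.002]
contact_force: [0.1, -0.7, 0.1]
opening: 0.0853
grip_force: 0.0
```

Call:
{"name": "drive_tool", "arguments": {"rows": [[[0,0,0],0],[[0,0,0],0],[[0,0,0],0],[[0,0,0],0],[[0,0,0],0]], "jaw": 1, "grip_force": 30}}

```text
t: 11.35
tool_pos: [0.529, -0.0853, 0.1319]
tool_rot: [2.481, 1.923, 0.003]
contact_force: [0.3, -0.8, 7.1]
opening: 0.0672
grip_force: 34.8
```

Call:
{"name": "drive_tool", "arguments": {"rows": [[[0,0,-0.01],0],[[0,0,-0.02],0],[[0,0,-0.03],0],[[0,0,-0.04],0],[[0,0,-0.04],0],[[0,0,-0.04],0],[[0,0,-0.03],0],[[0,0,-0.02],0],[[0,0,-0.01],0],[[0,0,0],0]]}}

```text
t: 12.35
tool_pos: [0.5279, -0.0849, 0.3714]
tool_rot: [2.481, 1.924, 0.002]
contact_force: [-0.8, -0.4, -1.2]
opening: 0.0673
grip_force: 34.2
```

```bash
python3 -c "
from h import *
to(.4975,-.290,.37,165.5)"
```

```text
t 12.35 pos [ 0.5279 -0.0849  0.3714] turn 0.0011 shift [-0.2061  0.0219  0.0014] tilt 0.13 open 0.0673 grip 34.18051779270172 F [-0.8 -0.4 -1.2] q6 -0.05
```

Call:
{"name": "drive_tool", "arguments": {"rows": [[[-0.01,0.002,0],0],[[-0.025,0.003,0],0],[[-0.035,0.004,0],0],[[-0.035,0.004,0],0],[[-0.035,0.004,0],0],[[-0.035,0.003,0],0],[[-0.02,0.002,0],0],[[-0.01,0,0],0],[[0,0,0],0],[[0,0,0],0]]}}

```text
t: 13.35
tool_pos: [0.4977, -0.2884, 0.3689]
tool_rot: [-2.481, -1.924, 0.0]
contact_force: [0.5, 0.8, -1.5]
opening: 0.0671
grip_force: 34.2
```

```bash
python3 -c "
from h import *
to(.497,-.289,.23,165.5)
t=cam('top');s=cam('side')
a=crop(t['image'],330,165,110,110,4);b=crop(s['image'],150,130,140,200,3)
m=np.zeros((600,860,3),np.uint8);m[:440,:440]=a;m[:600,440:860]=b;cv2.imwrite('pics/d1.png',m[:, :800])"
```

```text
t 13.35 pos [ 0.4977 -0.2884  0.3689] turn 0.0012 shift [-0.001  -0.0003  0.1389] tilt 0.11 open 0.0671 grip 34.18132781982422 F [ 0.5  0.8 -1.5] q6 -0.4
```

View pics/d1.png

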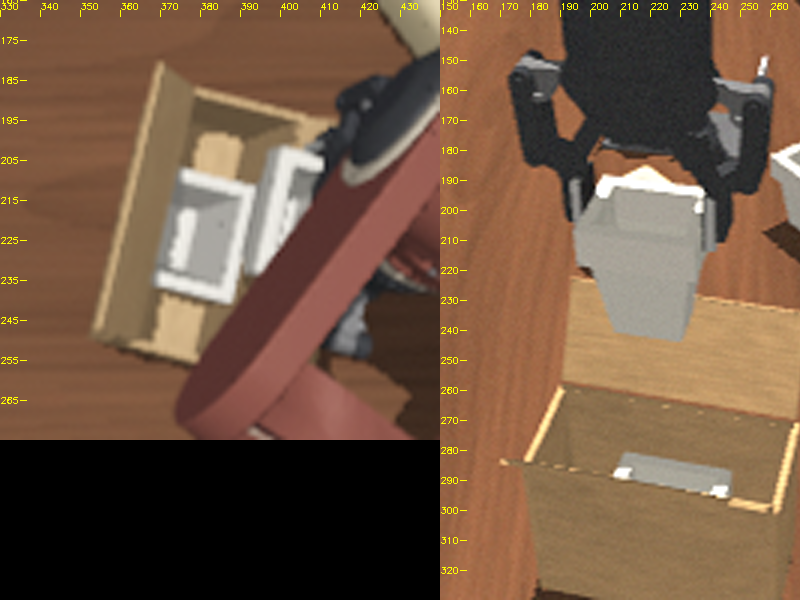

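The medium tub hangs upright over the carton (side crop, foot near column 219). The large tub's rim is below it, at columns 207–247. I'll check the alignment by projection.

```bash
python3 -c "
from h import *
s=cam('side')
a=np.radians(-14.5);X=np.array([np.cos(a),np.sin(a),0]);Y=np.array([-np.sin(a),np.cos(a),0])
P=np.array([.4977,-.2884,.237])
print('foot front corners',proj(s,[P-.0135*Y-.0205*X,P-.0135*Y+.0205*X]).round(1))
P=np.array([.4977,-.2884,.237+.084])
print('rim far corners',proj(s,[P+.027*Y-.034*X,P+.027*Y+.034*X]).round(1))
L=np.array([.497,-.289,.076])
print('large far outer corners',proj(s,[L+.032*Y-.039*X,L+.032*Y+.039*X]).round(1))
C=np.array([.498,-.29,.128])
print('carton corners',proj(s,[C+.038*j*Y+.084*i*X for i in(-1,1) for j in (-1,1)]).round(1).tolist())
"
```

```text
foot front corners [[208.  239.9]
 [230.2 243.4]]
rim far corners [[204.6 187.6]
 [242.6 192.6]]
large far outer corners [[210.4 280.2]
 [246.2 286.6]]
carton corners [[176.0, 285.8], [189.6, 257.8], [261.9, 301.5], [269.2, 271.2]]
```

Call:
{"name": "drive_tool", "arguments": {"rows": [[[0,0,0.015],0],[[0,0,0.03],0],[[0,0,0.03],0],[[0,0,0.03],0],[[0,0,0.03],0],[[0,0,0.015],0],[[0,0,0.01],0],[[0,0,0.01],0],[[0,0,0.01],0],[[0,0,0],0]]}}

```text
t: 14.5
tool_pos: [0.4976, -0.2887, 0.189]
tool_rot: [-2.482, -1.924, 0.0]
contact_force: [0.3, -1.3, -1.6]
opening: 0.0672
grip_force: 34.2
```

Call:
{"name": "drive_tool", "arguments": {"rows": [[[0,0,0.006],0],[[0,0,0.006],0],[[0,0,0.006],0],[[0,0,0.004],0],[[0,0,0],0]]}}

```text
t: 15.0
tool_pos: [0.4975, -0.2886, 0.1669]
tool_rot: [-2.482, -1.924, 0.001]
contact_force: [-0.1, -0.2, -1.0]
opening: 0.0679
grip_force: 34.2
```

Call:
{"name": "drive_tool", "arguments": {"rows": [[[0,0,0.004],0],[[0,0,0.004],0],[[0,0,0.004],0],[[0,0,0.003],0],[[0,0,0],0]]}}

```text
t: 15.5
tool_pos: [0.4976, -0.2887, 0.1522]
tool_rot: [-2.482, -1.924, 0.0]
contact_force: [-0.3, 0.3, -1.2]
opening: 0.0672
grip_force: 34.2
```

Call:
{"name": "drive_tool", "arguments": {"rows": [[[0,0,0.002],0],[[0,0,0],0]]}}

```text
t: 15.7
tool_pos: [0.4978, -0.2889, 0.1507]
tool_rot: [-2.483, -1.925, 0.0]
contact_force: [-0.3, 1.0, -1.2]
opening: 0.0675
grip_force: 34.2
```

Call:
{"name": "drive_tool", "arguments": {"rows": [[[0,0,0.0015],0],[[0,0,0],0]]}}

```text
t: 15.9
tool_pos: [0.4979, -0.2888, 0.1494]
tool_rot: [-2.483, -1.925, -0.0]
contact_force: [0.2, -0.4, -1.9]
opening: 0.0674
grip_force: 34.2
```

Call:
{"name": "drive_tool", "arguments": {"rows": [[[0,0,0.0015],0],[[0,0,0],0]]}}

```text
t: 16.1
tool_pos: [0.498, -0.2888, 0.148]
tool_rot: [2.483, 1.925, 0.001]
contact_force: [1.2, 1.2, -0.9]
opening: 0.0672
grip_force: 34.2
```

Call:
{"name": "drive_tool", "arguments": {"rows": [[[0,0,0.001],0],[[0,0,0],0]]}}

```text
t: 16.3
tool_pos: [0.4981, -0.2889, 0.1479]
tool_rot: [-2.483, -1.925, -0.0]
contact_force: [-1.7, 3.9, 4.8]
opening: 0.0675
grip_force: 34.9
```

Call:
{"name": "drive_tool", "arguments": {"rows": [[[0,0,0],0],[[0,0,0],0],[[0,0,0],0],[[0,0,-0.01],0],[[0,0,-0.03],0],[[0,0,-0.04],0],[[0,0,-0.04],0],[[0,0,-0.02],0.14],[[0,0,0],0.14],[[0,0,0],0.14]], "jaw": 0}}

```text
t: 17.3
tool_pos: [0.4983, -0.2893, 0.2894]
tool_rot: [2.831, 1.355, 0.002]
contact_force: [0.1, 0.5, -0.3]
opening: 0.0854
grip_force: 0.0
```

Call:
{"name": "drive_tool", "arguments": {"rows": [[[0,0,0],0.14],[[0,0,0],0.138],[[0,0,0],0]]}}

```text
t: 17.6
tool_pos: [0.4979, -0.289, 0.2877]
tool_rot: [2.991, 0.96, 0.001]
contact_force: [0.3, -0.3, -0.4]
opening: 0.0854
grip_force: 0.0
```

```bash
python3 -c "
from h import *
to(.6272,.105,.125,125.5)"
```

```text
t 17.6 pos [ 0.4979 -0.289   0.2877] turn 0.0014 shift [ 0.334  -0.2458  0.1625] tilt 0.05 open 0.0854 grip 0.0 F [ 0.3 -0.3 -0.4] q6 0.29
```

Call:
{"name": "drive_tool", "arguments": {"rows": [[[0.0334,-0.0246,0],0],[[0.0334,-0.0246,0],0],[[0.0334,-0.0246,0],0],[[0.0334,-0.0246,0],0],[[0.0334,-0.0246,0],0],[[0.0334,-0.0246,0],0],[[0.0334,-0.0246,0],0],[[0.0334,-0.0246,0],0],[[0.0334,-0.0246,0.01],0],[[0.0334,-0.0246,0.02],0]]}}

```text
t: 18.6
tool_pos: [0.628, 0.1073, 0.2596]
tool_rot: [2.988, 0.964, 0.008]
contact_force: [0.8, -0.5, 0.8]
opening: 0.0854
grip_force: 0.0
```

Call:
{"name": "drive_tool", "arguments": {"rows": [[[0,0,0.03],0],[[0,0,0.02],0],[[0,0,0],0],[[0,0,0],0]]}}

```text
t: 19.0
tool_pos: [0.6266, 0.1054, 0.2073]
tool_rot: [2.991, 0.962, -0.0]
contact_force: [1.0, -0.5, 0.4]
opening: 0.0852
grip_force: 0.0
```

```bash
python3 -c "
from h import *
to(.6272,.105,.125,125.5)"
```

```text
t 19.0 pos [0.6266 0.1054 0.2073] turn 0.0027 shift [0.0003 0.0007 0.0823] tilt 0.0 open 0.0852 grip 0.0 F [ 1.  -0.5  0.4] q6 1.0
```

Call:
{"name": "drive_tool", "arguments": {"rows": [[[0,0,0.03],0],[[0,0,0.03],0],[[0,0,0.016],0],[[0,0,0.006],0],[[0,0,0],0],[[0,0,0],0]]}}

```text
t: 19.6
tool_pos: [0.6276, 0.1055, 0.1269]
tool_rot: [2.991, 0.959, 0.005]
contact_force: [0.3, -0.0, -0.9]
opening: 0.0855
grip_force: 0.0
```

Call:
{"name": "drive_tool", "arguments": {"rows": [[[0,0,0],0],[[0,0,0],0],[[0,0,0],0],[[0,0,0],0],[[0,0,0],0]], "jaw": 1, "grip_force": 30}}

```text
t: 20.1
tool_pos: [0.6275, 0.1054, 0.1266]
tool_rot: [2.991, 0.959, 0.004]
contact_force: [-0.1, -0.3, 6.3]
opening: 0.0594
grip_force: 32.9
```

Call:
{"name": "drive_tool", "arguments": {"rows": [[[0,0,-0.01],0],[[0,0,-0.02],0],[[0,0,-0.03],0],[[0,0,-0.04],0],[[0,0,-0.04],-0.14],[[0,0,-0.04],-0.14],[[0,0,-0.03],-0.14],[[0,0,-0.02],-0.14],[[0,0,-0.01],-0.138],[[0,0,0],0]]}}

```text
t: 21.1
tool_pos: [0.6267, 0.1056, 0.3673]
tool_rot: [2.482, 1.923, 0.004]
contact_force: [0.4, 0.9, 0.4]
opening: 0.0597
grip_force: 32.5
```

```bash
python3 -c "
from h import *
to(.498,-.289,.37,165.5)"
```

```text
t 21.1 pos [0.6267 0.1056 0.3673] turn 0.0009 shift [-0.4143 -0.0258 -0.0032] tilt 0.19 open 0.0597 grip 32.48821198940277 F [0.4 0.9 0.4] q6 0.3
```

Call:
{"name": "drive_tool", "arguments": {"rows": [[[-0.015,-0.001,0],0],[[-0.03,-0.002,0],0],[[-0.04,-0.0025,0],0],[[-0.04,-0.0025,0],0],[[-0.04,-0.0025,0],0],[[-0.04,-0.0025,0],0],[[-0.04,-0.0025,0],0],[[-0.04,-0.0025,0],0],[[-0.04,-0.0025,0],0],[[-0.03,-0.002,0],0]]}}

```text
t: 22.1
tool_pos: [0.514, -0.235, 0.3628]
tool_rot: [-2.485, -1.917, 0.003]
contact_force: [-0.0, -0.7, -0.4]
opening: 0.0593
grip_force: 32.5
```

Call:
{"name": "drive_tool", "arguments": {"rows": [[[-0.03,-0.0015,0],0],[[-0.02,-0.0015,0],0],[[-0.009,0,0],0],[[0,0,0],0],[[0,0,0],0]]}}

```text
t: 22.6
tool_pos: [0.4984, -0.2886, 0.3641]
tool_rot: [-2.482, -1.923, -0.0]
contact_force: [0.3, 0.1, -1.4]
opening: 0.0599
grip_force: 32.5
```

```bash
python3 -c "
from h import *
to(.498,-.289,.1715,165.5)
t=cam('top');s=cam('side')
a=crop(t['image'],330,165,110,110,4);b=crop(s['image'],150,130,140,200,3)
m=np.zeros((600,860,3),np.uint8);m[:440,:440]=a;m[:600,440:860]=b;cv2.imwrite('pics/e1.png',m[:, :800])"
```

```text
t 22.6 pos [ 0.4984 -0.2886  0.3641] turn 0.0005 shift [-0.0007 -0.      0.1926] tilt 0.09 open 0.0599 grip 32.473658323287964 F [ 0.3  0.1 -1.4] q6 -0.4
```

View pics/e1.png

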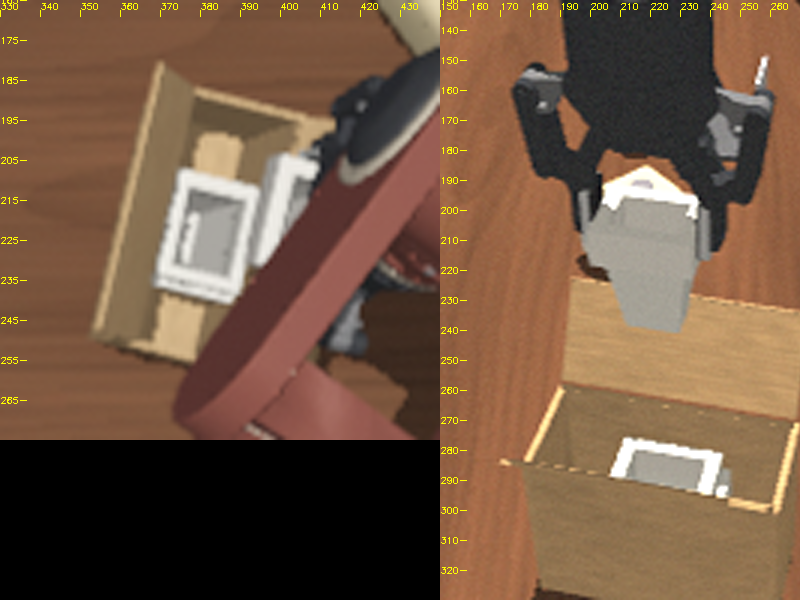

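The medium tub is home and square in the large one, with its rim at side columns 207–243. The small tub hangs upright above it. Lowering.

Call:
{"name": "drive_tool", "arguments": {"rows": [[[0,0,0.02],0],[[0,0,0.03],0],[[0,0,0.03],0],[[0,0,0.03],0],[[0,0,0.02],0],[[0,0,0.01],0],[[0,0,0.01],0],[[0,0,0.01],0],[[0,0,0.01],0],[[0,0,0],0]]}}

```text
t: 23.7
tool_pos: [0.4981, -0.2887, 0.1936]
tool_rot: [-2.481, -1.923, 0.001]
contact_force: [0.6, -0.1, -0.8]
opening: 0.0593
grip_force: 32.5
```

Call:
{"name": "drive_tool", "arguments": {"rows": [[[0,0,0.006],0],[[0,0,0.005],0],[[0,0,0.004],0],[[0,0,0.003],0],[[0,0,0],0]]}}

```text
t: 24.2
tool_pos: [0.4983, -0.289, 0.1764]
tool_rot: [-2.482, -1.924, 0.001]
contact_force: [-0.2, -0.3, -0.6]
opening: 0.0592
grip_force: 32.5
```

Call:
{"name": "drive_tool", "arguments": {"rows": [[[0,0,0.002],0],[[0,0,0],0]]}}

```text
t: 24.4
tool_pos: [0.4986, -0.2892, 0.1749]
tool_rot: [2.483, 1.924, -0.0]
contact_force: [0.6, -0.8, -0.9]
opening: 0.0594
grip_force: 32.5
```

Call:
{"name": "drive_tool", "arguments": {"rows": [[[0,0,0.0015],0],[[0,0,0],0]]}}

```text
t: 24.6
tool_pos: [0.4986, -0.2891, 0.1734]
tool_rot: [2.483, 1.925, 0.0]
contact_force: [0.2, -0.5, -1.2]
opening: 0.0597
grip_force: 32.5
```

Call:
{"name": "drive_tool", "arguments": {"rows": [[[0,0,0.001],0],[[0,0,0],0]]}}

```text
t: 24.8
tool_pos: [0.4986, -0.2891, 0.1723]
tool_rot: [2.483, 1.925, 0.0]
contact_force: [-0.1, -1.6, -0.8]
opening: 0.0598
grip_force: 32.5
```

Call:
{"name": "drive_tool", "arguments": {"rows": [[[0,0,0.001],0],[[0,0,0],0]]}}

```text
t: 25.0
tool_pos: [0.4986, -0.2893, 0.1718]
tool_rot: [2.483, 1.925, -0.0]
contact_force: [-0.7, -1.0, 1.5]
opening: 0.0598
grip_force: 32.7
```

Call:
{"name": "drive_tool", "arguments": {"rows": [[[0,0,0.001],0],[[0,0,0],0]]}}

```text
t: 25.2
tool_pos: [0.4986, -0.2895, 0.1717]
tool_rot: [2.482, 1.924, -0.001]
contact_force: [-2.6, 0.5, 6.5]
opening: 0.0593
grip_force: 33.1
```

Call:
{"name": "drive_tool", "arguments": {"rows": [[[0,0,0],0],[[0,0,0],0],[[0,0,0],0],[[0,0,-0.01],0],[[0,0,-0.02],0],[[0,0,-0.03],0],[[0,0,-0.03],0],[[0,0,-0.01],0],[[0,0,0],0],[[0,0,0],0]], "jaw": 0}}

```text
t: 26.2
tool_pos: [0.4981, -0.2888, 0.2692]
tool_rot: [-2.482, -1.924, 0.001]
contact_force: [0.4, 0.4, -0.2]
opening: 0.0856
grip_force: 0.0
```

Call:
{"name": "drive_tool", "arguments": {"rows": [[[-0.02,0,0],0],[[-0.03,0,0],0],[[-0.03,0,0],0],[[-0.02,0,0],0],[[0,0,0],0],[[0,0,0],0]], "jaw": 1}}

```text
t: 26.8
tool_pos: [0.4733, -0.3856, 0.269]
tool_rot: [-2.482, -1.922, -0.001]
contact_force: [0.5, -0.7, 0.9]
opening: 0.0003
grip_force: 0.0
```

```bash
python3 -c "
from h import *
Y=np.array([.25,.968]);c=np.array([.498,-.29])-.1*Y
to(*c,.2226,165.5)
t=cam('top');s=cam('side')
a=crop(t['image'],330,165,110,110,4);b=crop(s['image'],150,130,140,200,3)
m=np.zeros((600,860,3),np.uint8);m[:440,:440]=a;m[:600,440:860]=b;cv2.imwrite('pics/f1.png',m[:, :800])"
```

```text
t 26.8 pos [ 0.4733 -0.3856  0.269 ] turn 0.0004 shift [-0.0014  0.0001  0.0464] tilt 0.15 open 0.0003 grip 0.0 F [ 0.5 -0.7  0.9] q6 -0.55
```

View pics/f1.png

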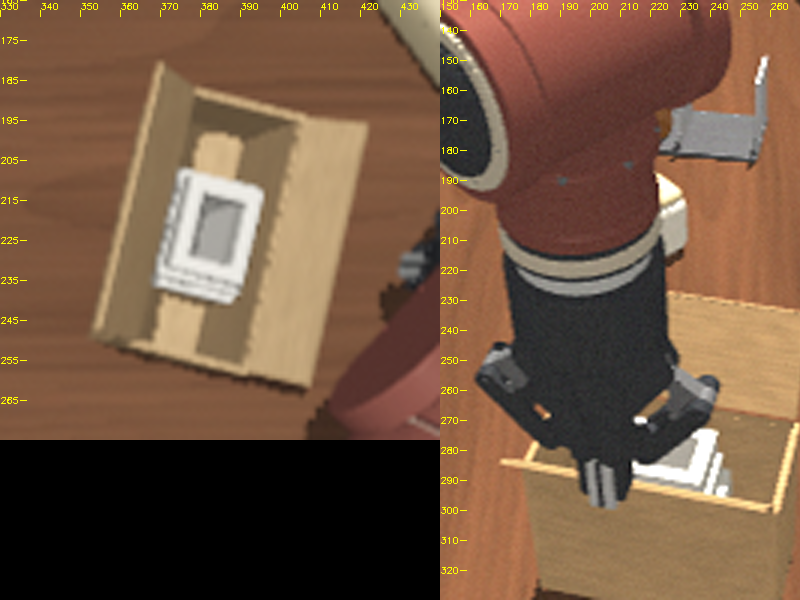

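All three tubs are nested square in the carton (top crop near 383,222). Both flaps are open, and the closed fingers are outside the short flap. Folding the short flap now.

Call:
{"name": "drive_tool", "arguments": {"rows": [[[0,0,0.025],0],[[0,0,0.02],0],[[0.02,0,0],0],[[0.02,0,0],0],[[0.02,0,0],0],[[0.02,0,0],0],[[0,0,0],0]]}}

```text
t: 27.6
tool_pos: [0.495, -0.3054, 0.2272]
tool_rot: [2.478, 1.929, 0.003]
contact_force: [-0.6, -0.1, -0.5]
opening: 0.0001
grip_force: 0.0
```

Call:
{"name": "drive_tool", "arguments": {"rows": [[[0.005,0,0.005],0],[[0.005,0,0.005],0],[[0.005,0,0.005],0],[[0,0,0.002],0],[[0,0,0],0]]}}

```text
t: 28.1
tool_pos: [0.4969, -0.2937, 0.2074]
tool_rot: [-2.482, -1.923, 0.0]
contact_force: [0.3, -0.1, -0.1]
opening: -0.0001
grip_force: 0.0
```

Call:
{"name": "drive_tool", "arguments": {"rows": [[[0,0,0.003],0],[[0,0,0.001],0],[[0,0,0],0]]}}

```text
t: 28.4
tool_pos: [0.4972, -0.2941, 0.2043]
tool_rot: [-2.483, -1.924, 0.0]
contact_force: [-0.2, 0.3, 1.1]
opening: 0.0
grip_force: 0.0
```

Call:
{"name": "drive_tool", "arguments": {"rows": [[[0,0,0.0015],0],[[0,0,0],0]]}}

```text
t: 28.6
tool_pos: [0.4973, -0.2942, 0.2041]
tool_rot: [2.483, 1.924, -0.0]
contact_force: [-1.9, 2.6, 5.5]
opening: -0.0004
grip_force: 2.7
```

Call:
{"name": "drive_tool", "arguments": {"rows": [[[0,0,-0.015],0],[[0,0,-0.04],0],[[0,0,-0.04],0],[[0,0,0],0],[[0.03,0,0],0],[[0.04,0,0],0],[[0.04,0,0],0],[[0.015,0,0],0],[[0,0,0],0]]}}

```text
t: 29.5
tool_pos: [0.5288, -0.1714, 0.2981]
tool_rot: [2.48, 1.928, -0.0]
contact_force: [0.4, -0.1, -0.1]
opening: -0.0002
grip_force: 0.0
```

```bash
python3 -c "
from h import *
Y=np.array([.25,.968]);c=np.array([.498,-.29])+.12*Y
to(*c,.2376,165.5)
t=cam('top');s=cam('side')
a=crop(t['image'],330,165,110,110,4);b=crop(s['image'],150,130,140,200,3)
m=np.zeros((600,860,3),np.uint8);m[:440,:440]=a;m[:600,440:860]=b;cv2.imwrite('pics/g1.png',m[:, :800])"
```

```text
t 29.5 pos [ 0.5288 -0.1714  0.2981] turn 0.0041 shift [-0.0025 -0.0001  0.0605] tilt 0.02 open -0.0002 grip 0.0 F [ 0.4 -0.1 -0.1] q6 -0.2
```

View pics/g1.png

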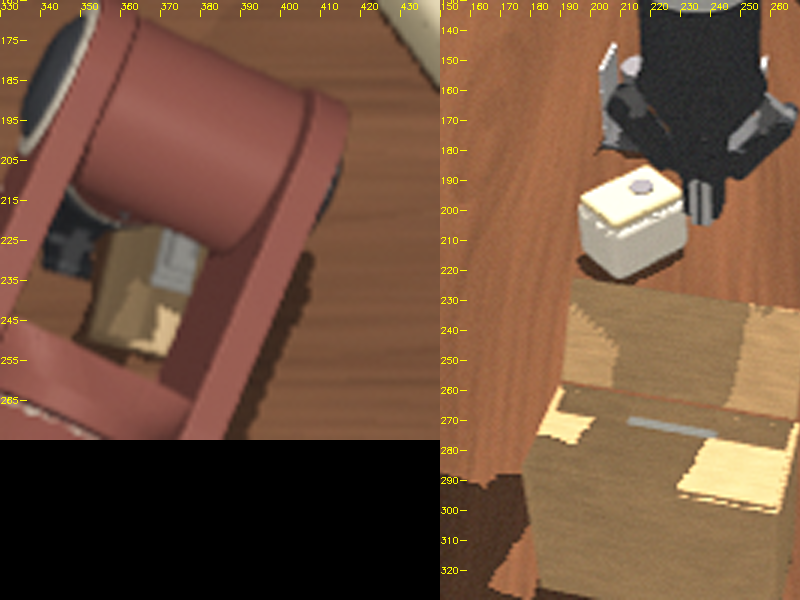

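The short flap lies flat with the long flap still up behind it (side rows 225–268), and the fingers are clear outside the long flap. Folding the long flap next.

Call:
{"name": "drive_tool", "arguments": {"rows": [[[0,0,0.03],0],[[0,0,0.03],0],[[-0.02,0,0],0],[[-0.02,0,0],0],[[-0.02,0,0],0],[[-0.02,0,0],0],[[-0.02,0,0],0],[[-0.006,0,0.005],0],[[-0.006,0,0.006],0],[[-0.006,0,0.006],0]]}}

```text
t: 30.6
tool_pos: [0.4988, -0.2875, 0.2202]
tool_rot: [-2.483, -1.924, -0.0]
contact_force: [0.7, 1.8, -0.4]
opening: -0.0001
grip_force: 0.4
```

Call:
{"name": "drive_tool", "arguments": {"rows": [[[-0.006,0,0.005],0],[[0,0,0.003],0],[[0,0,0.002],0],[[0,0,0],0]]}}

```text
t: 31.0
tool_pos: [0.4975, -0.2925, 0.2104]
tool_rot: [-2.482, -1.925, 0.0]
contact_force: [-1.2, 1.3, -0.4]
opening: -0.0001
grip_force: 0.0
```

Tip is at 0.138; the flat top should be at about 0.1355.

Call:
{"name": "drive_tool", "arguments": {"rows": [[[0,0,0.002],0],[[0,0,0.001],0],[[0,0,0],0]]}}

```text
t: 31.3
tool_pos: [0.4977, -0.2928, 0.2082]
tool_rot: [2.482, 1.925, 0.0]
contact_force: [-0.2, 0.3, 1.1]
opening: 0.0001
grip_force: 0.6
```

Call:
{"name": "drive_tool", "arguments": {"rows": [[[0,0,0.0015],0],[[0,0,0],0]]}}

```text
t: 31.5
tool_pos: [0.4978, -0.2929, 0.208]
tool_rot: [2.483, 1.925, 0.001]
contact_force: [-3.1, 2.3, 6.6]
opening: 0.0001
grip_force: 3.5
```

Call:
{"name": "drive_tool", "arguments": {"rows": [[[0,0,-0.015],0],[[0,0,-0.04],0],[[0,0,-0.04],0],[[0.04,0,0],0],[[0.04,0,0],0],[[0.04,0,0],0],[[0.04,0,0],0],[[0.04,0,0],0],[[0,0,0],0],[[0,0,0],0]]}}

```text
t: 32.5
tool_pos: [0.5476, -0.0987, 0.302]
tool_rot: [2.48, 1.926, -0.0]
contact_force: [-0.1, -0.7, 0.5]
opening: -0.0005
grip_force: 0.0
```

```bash
python3 -c "
from h import *
s=cam('side');cv2.imwrite('pics/h1.png',crop(s['image'],140,120,160,180,3.3))"
```

```text
(no output)
```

View pics/h1.png

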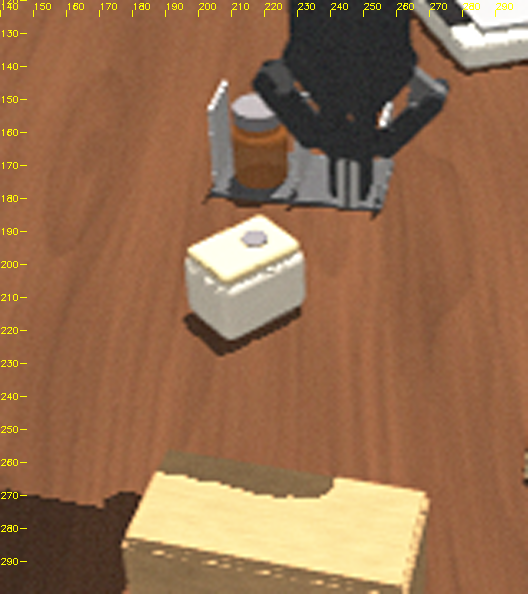

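The carton is closed flat (columns 177–268), the gripper is clear, and the jar and mould are unmoved. Handing in.

```bash
python3 -c "
from station import ctrl
print(ctrl.finish_job())"
```

```text
the job is handed in; nothing more can be done
None
```

I nested all three tubs in the carton, folded the short flap and then the long flap flat, and handed the job in at about 33 s; the hand-in returned no verdict.

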